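# Carry a glued charging coil on its paddle to the cradle

## Task

At the phone repair bench, a copper charging coil with fresh glue lies on the blade of one of two blue-handled paddles. Take that paddle by its handle, carry the coil level, without touching the coil with the gripper, to the yellow-railed cradle, and lower the blade midway between the two rails until the paddle stands upright on the mat again and the coil lies flat on both rails, centred on the cradle; then let go of the paddle. Leave the white disc on the other paddle where it is.

Things in the scene. Friction and masses are not known exactly. Their poses are not given: they have to be found in the camera images.
- paddle_grip (a point): Middle of the handle of the coil's paddle, 30 mm above its underside. Handle: blue block on a dark foot, 90 long (x), 22 wide (y, grasp here), 44 high, stands by itself, 0.1 to 0.18 kg. x points along the level steel blade (18 wide, 3 thick, top 13 mm above the handle's underside, ending 128 mm ahead of this point); z up. An identical paddle holds the white disc.
- coil_mid (a point): Centre of the coil (half-way up): a flat round black disc with a copper face, 60 mm across, 4 mm thick, 20 to 35 g, z up when flat. It lies loose on the blade, held only by its weight, centred about 108 mm ahead of the handle's middle.
- nest (a point): Centre of the fixed cradle's seat, midway between two yellow rails, level with their tops, 22 mm above the table. x along the rails (60 long, 22 wide, 38 mm free gap, gap floor 4 mm above the table), z up. In a good delivery the paddle's x agrees with this x and its handle stands on the table 108 mm back along -x (white outline), the blade then 9 mm below the coil.
- white_disc: White disc of the same size (60 mm across, 4 mm thick), lying on the blade of the other, identical paddle; origin at the centre of its underside, 13 mm above the table. Not to be moved.
There are look-alikes about, which are no part of the job. What is shaped like the part that bears paddle_grip but pink is not meant.

How it is judged:
By the outcome, as a careful person would: the job done as asked, in the order asked, and still so for the second after the job is handed in, with the robot touching nothing.
It also fails if it takes over 48 s, if anything falls off the work surface, if the arm or the gripper's body presses on something with over 40 N, if the wrist force passes 120 N, or if a joint passes its speed limit or range.

## Robot

A 6-joint arm with a two-finger parallel gripper is mounted at the origin on the work surface. World frame = base frame: x ahead of the robot, y to its left, z up, the work surface at z = 0. Lengths are in m, angles in rad, forces in N, time in s.
With the tool pointing down it reaches from about 0.25 to 0.725 m from the base axis. Payload 4 kg.
Tool frame: the origin (TCP) lies on the centre line of the jaws, within the pads' length; the fingertips stand ahead of it and the grasp point (between the pads) lies 11 mm behind it (bot.tip_extent is the z of the fingertips in the tool frame, in m); z points along the fingers, y is the direction in which the jaws open and shut (so a half turn about z gives the same grasp; the last joint's range is limited). The gripper opens to 85 mm and grips with 20 to 120 N. Pads are 22 mm wide; open, the fingers measure 114 mm over their backs; the gripper's body (76 mm by 85 mm) begins 54 mm behind the grasp point. The pads swing forward as they close: fully open they stand 13 mm farther back than shut.
Start: joints at [0, 0.241, 0.005, 1.335, 0, 1.571], TCP at [0.5, -0, 0.239] pointing down, gripper open.
Joint ranges: [-2.72, 2.72], [-1.05, 1.87], [-1.09, 1.28], [-1.99, 2.15], [-1.42, 1.44], [-3.14, 3.14]. Speed limits (rad/s): [2.79, 2.79, 3.14, 3.14, 3.14, 3.14].

## Interface

Orientations are given as a unit quaternion [x, y, z, w].
In Python, from workcell import bot gives the robot as it stands.
- The arm moves only by the shell command python3 -m jog 'ROWS'. ROWS is JSON, a list that holds one entry, the list of rows, each a list of 7 numbers: the shift along the world's x, y, z in m, then the turn, a rotation vector about the world's x, y, z in degrees, then the closure in counts, from 0 (fully open) to 255 (shut). In form: [[[tx, ty, tz, ax, ay, az, fingers], ...]]. A call has 1 to 10 rows; each row is the pose to reach, as a shift and turn from the pose commanded when the call began; what a row does not reach only later rows make up. A row lasts 1/12 s, in which the tool goes at most 41.7 mm and 7.16 degrees, less where a joint would pass 70% of its speed; a pose out of reach is approached as far as the arm can. A call with a gripper value outside its range is refused whole. The fingers move at their own pace and stop on an object; the grip force is fixed at half the most. Time passes only in rows, so rows that repeat a pose let the fingers close. It gives the time, the measured TCP pose, the force and the opening at its end, in the units of the state.
- bot.get_obs(): the state, without advancing time (a new reading comes with each control period).
- bot.camera(name): name is "scene" or "side" or "wrist"; returns the picture (480x640x3 uint8, blue, green, red); there is no depth.
- bot.camera_model(name): a dict with "K" (3x3 intrinsics, pixels), "k1" (the pictures are not rectified: a ray, as slopes to the right and down, at radius r is drawn at 1 + k1 r^2 times it, then the intrinsics apply), "T" (4x4, takes a point from camera to world coordinates). Camera axes: x right, y down, z forward; pixel columns grow to the right and rows downward; lengths in m; the calibration is good to about 2 mm. A picture is of the moment at which its call begins: read the wrist's pose just before it. camera_model takes no time and is no camera call; for the wrist camera it gives the pose at the moment of the call.
- bot.job_done(): hands the job in, once; it reports no verdict.
The state is a dict: "clock": time; "joint_pos": joint angles; "joint_vel": joint speeds; "tau": joint torques, N m; "eef_pos": TCP position; "tool_rot": TCP orientation; "ft_force": force on the tool from outside, world axes, zero at the start; "ft_torque": the same for the moment, N m; "grip_width": finger opening in m.
Only numpy, scipy, OpenCV 4.12 (cv2) and the standard library are available. Lean on these libraries where they do the work, as an engineer would, in place of code of your own. Each camera call takes 0.05 s, during which the arm holds its last target. There are 200 camera calls.

## Working session

There is one attempt and no reset: what is moved stays moved. The work goes in short steps, Python scripts to look and compute and a shell command to move; the robot and the scene stay as the last step left them, time stands still between calls to the robot, and variables do not carry over. Pictures are saved under pics/ and viewed, about 8 in all and at most 12, crops included, and the job is handed in when it is done.

```bash
mkdir -p pics; cat > h.py <<'E'
import numpy as np, cv2
from workcell import bot
def ray(cm,uv):
    K=np.array(cm["K"],float);T=np.array(cm["T"],float)
    k=cm["k1"]
    p=np.array([(uv[0]-K[0,2])/K[0,0],(uv[1]-K[1,2])/K[1,1]])
    q=p.copy()
    for _ in range(20): q=p/(1+k*(q@q))
    return T[:3,3],T[:3,:3]@np.array([q[0],q[1],1])
def onz(cm,uv,z):
    o,d=ray(cm,uv); return o+d*(z-o[2])/d[2]
def proj(cm,P):
    K=np.array(cm["K"],float);T=np.array(cm["T"],float)
    c=T[:3,:3].T@(np.array(P,float)-T[:3,3]); q=c[:2]/c[2]; q=q*(1+cm["k1"]*(q@q))
    return np.array([K[0,0]*q[0]+K[0,2],K[1,1]*q[1]+K[1,2]])
E
python3 - <<'E'
from h import *
for n in("scene","side"):
    cv2.imwrite(f"pics/{n}0.png",bot.camera(n)); c=bot.camera_model(n); print(n,np.round(c["T"],3).tolist(),c["k1"])
print(bot.get_obs()["clock"],bot.tip_extent)
E
```

```text
scene [[0.352, 0.755, -0.553, 1.079], [0.936, -0.282, 0.211, -0.301], [0.004, -0.592, -0.806, 0.952], [0.0, 0.0, 0.0, 1.0]] -0.0744372232149779
side [[-0.998, -0.051, 0.049, 0.422], [-0.068, 0.499, -0.864, 0.667], [0.019, -0.865, -0.501, 0.463], [0.0, 0.0, 0.0, 1.0]] 0.037049052053434124
0.1 0.008
```

View pics/scene0.png

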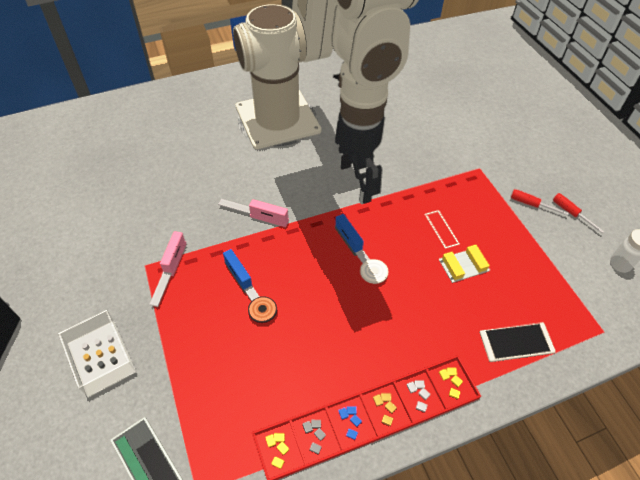

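View pics/side0.png

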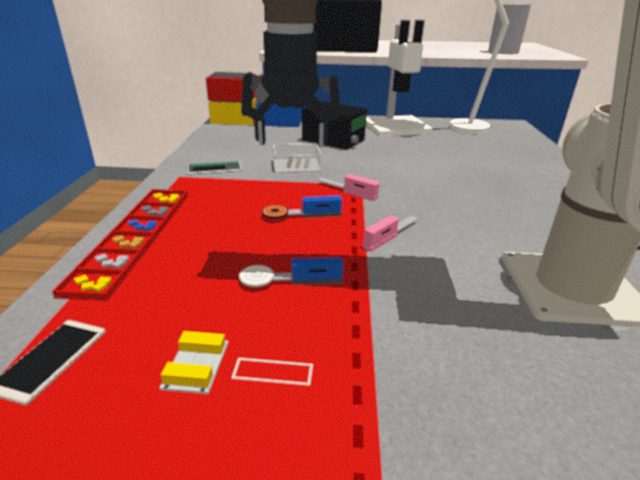

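Candidates: a blue paddle with the copper coil (scene handle (238,270), coil (262,309)), a blue paddle with the white disc (349,233)/(374,271), and two pink paddles (268,213) and (172,255). The one to take is the blue paddle bearing copper. The cradle is at (465,263), with its white outline at (441,229). I'll confirm this in an enlarged crop.

```bash
python3 - <<'E'
from h import *
i=cv2.imread("pics/scene0.png")
a=cv2.resize(i[240:340,210:310],(400,400),interpolation=cv2.INTER_CUBIC)
b=cv2.resize(i[200:300,405:505],(400,400),interpolation=cv2.INTER_CUBIC)
cv2.imwrite("pics/crop1.png",np.hstack([a,b]))
E
```

```text
(no output)
```

View pics/crop1.png

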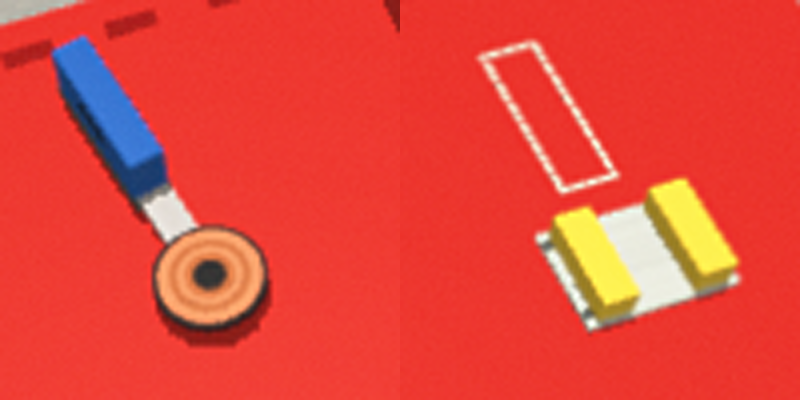

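The left crop shows the blue handle with its top corners at about (53,52), (87,38), (164,152) and (128,168), and the copper coil centred at (210,274). The right crop shows the outline and two yellow rails. This is the paddle meant.

```bash
python3 - <<'E'
from h import *
c=bot.camera_model("scene")
def P(l,off,z): return np.array([onz(c,(u/4+off[0],v/4+off[1]),z) for u,v in l])
A=(210,240);B=(405,200)
h=P([(53,52),(87,38),(164,152),(128,168)],A,.044); print("handle",h.round(4).tolist(),h.mean(0).round(4))
co=P([(210,274)],A,.017)[0]; print("coil",co.round(4))
d=(h[2]+h[3]-h[0]-h[1]);print("yaw handle",np.degrees(np.arctan2(d[1],d[0])), "yaw to coil",np.degrees(np.arctan2(*(co-h.mean(0))[[1,0]])),np.linalg.norm((co-h.mean(0))[:2]))
L=P([(153,220),(190,208),(238,293),(202,308)],B,.022);R=P([(248,192),(285,180),(338,262),(303,277)],B,.022)
print(L.round(4).tolist(),R.round(4).tolist());n=(L.mean(0)+R.mean(0))/2
O=P([(80,58),(135,41),(217,176),(163,192)],B,0)
print("nest",n,"outline",O.mean(0)); d=n-O.mean(0); print(np.degrees(np.arctan2(d[1],d[0])),np.linalg.norm(d[:2]))
for X in(L,R,O):
  d=X[2]+X[3]-X[0]-X[1];print(np.degrees(np.arctan2(d[1],d[0])),np.linalg.norm(d)/2)
o=bot.get_obs();print(o["eef_pos"],o["tool_rot"])
print("wrist cam rel",np.round(bot.camera_model("wrist")["T"],3).tolist())
E
```

```text
handle [[0.4208, -0.2567, 0.044], [0.4183, -0.2371, 0.044], [0.5024, -0.2188, 0.044], [0.5052, -0.239, 0.044]] [ 0.4617 -0.2379  0.044 ]
coil [ 0.5643 -0.2154  0.017 ]
yaw handle 12.055680281258914 yaw to coil 12.395274281126484 0.10506390143481953
[[0.5796, 0.1962, 0.022], [0.5797, 0.2195, 0.022], [0.638, 0.216, 0.022], [0.6394, 0.1929, 0.022]] [[0.5817, 0.2557, 0.022], [0.5819, 0.2796, 0.022], [0.6401, 0.2781, 0.022], [0.6417, 0.2547, 0.022]]
nest [0.61025915 0.2365939  0.022     ] outline [0.50088455 0.24188101 0.        ]
-2.767495177419105 0.10950231428006493
-3.2932220754551853 0.05917102316012931
-1.1937437194395233 0.05912685307877972
-1.7083822910986572 0.10472768832118527
[ 4.99447154e-01 -7.04742282e-06  2.38494635e-01] [ 7.07111777e-01  7.07101157e-01 -6.74369595e-04 -6.58591882e-04]
wrist cam rel [[1.0, 0.0, -0.003, 0.5], [-0.0, -0.954, -0.3, 0.079], [-0.003, 0.3, -0.954, 0.371], [0.0, 0.0, 0.0, 1.0]]
```

```bash
python3 -m jog '[[[-0.002,-0.012,-0.004,0,0,4,0],[-0.006,-0.036,-0.012,0,0,10,0],[-0.010,-0.064,-0.020,0,0,17,0],[-0.015,-0.095,-0.030,0,0,24,0],[-0.020,-0.126,-0.042,0,0,31,0],[-0.025,-0.157,-0.054,0,0,38,0],[-0.030,-0.188,-0.064,0,0,45,0],[-0.034,-0.214,-0.072,0,0,52,0],[-0.037,-0.232,-0.078,0,0,59,0],[-0.038,-0.238,-0.080,0,0,65,0]]]'; python3 -c "
from h import *
print(bot.get_obs()['joint_pos'])"
```

```text
clock: 0.93
eef_pos: [0.4604, -0.2403, 0.1575]
tool_rot: [0.215, 0.977, -0.0, -0.001]
ft_force: [0.5, -0.3, 1.2]
grip_width: 0.0852
[-4.80620261e-01  3.30406760e-01 -9.13001122e-02  1.15184137e+00
 -8.43785931e-04 -4.65485460e-02]
```

q6 decreases with +yaw, so +102 is the right branch. I'll finish the turn and look.

```bash
python3 -m jog '[[[0,0,-0.005,0,0,6,0],[0,0,-0.012,0,0,13,0],[0,0,-0.02,0,0,20,0],[0,0,-0.027,0,0,27,0],[0,0,-0.03,0,0,33,0],[0,0,-0.03,0,0,37,0],[0,0,-0.03,0,0,37,0],[0,0,-0.03,0,0,37,0]]]'; python3 - <<'E'
from h import *
o=bot.get_obs();c=bot.camera_model("wrist");i=bot.camera("wrist")
np.savez("w1.npz",T=c["T"],K=c["K"],k1=c["k1"],p=o["eef_pos"],q=o["tool_rot"])
cv2.imwrite("pics/w1.png",i);print(o["eef_pos"],o["tool_rot"],np.round(o["joint_pos"],2))
E
```

```text
clock: 1.6
eef_pos: [0.4617, -0.2379, 0.1289]
tool_rot: [-0.104, 0.995, 0.0, -0.0]
ft_force: [-0.7, -0.2, 0.6]
grip_width: 0.0856
[ 0.46173428 -0.23786473  0.1289221 ] [-1.03590319e-01  9.94619945e-01  2.58429669e-04 -3.80660386e-04] [-0.48  0.35 -0.14  1.08  0.   -0.68]
```

View pics/w1.png

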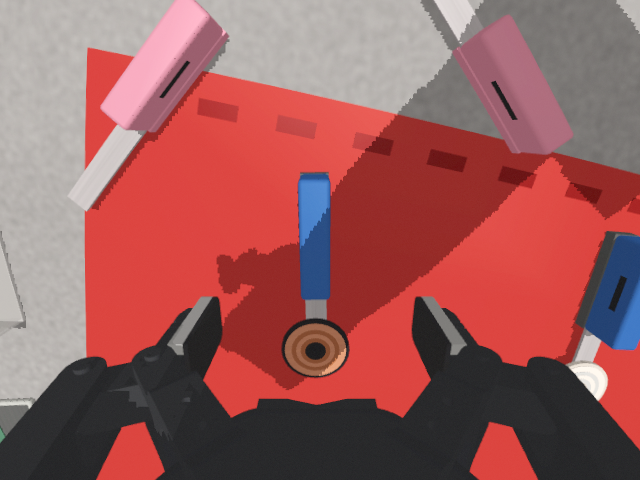

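The wrist view shows the handle from (300,180) to (330,299), the coil centred at (315,349) and the fingers well clear on both sides. Pink look-alikes are at the top. I'll compute the offsets.

```bash
python3 - <<'E'
from h import *
z=np.load("w1.npz");c=dict(T=z["T"],K=z["K"],k1=float(z["k1"]))
h=np.array([onz(c,p,.044) for p in[(299.5,179),(330.5,179),(329.5,299.5),(300.5,299.5)]]);co=onz(c,(315.5,348.5),.0165)
m=h.mean(0);print(h.round(4).tolist(),"mid",m,"coil",co,np.linalg.norm((co-m)[:2]))
d=h[2]+h[3]-h[0]-h[1];print(np.degrees(np.arctan2(d[1],d[0])),np.degrees(np.arctan2(*(co-m)[[1,0]])))
from scipy.spatial.transform import Rotation as R
y=R.from_quat(z["q"]).as_matrix();print("jaw",np.degrees(np.arctan2(y[1,1],y[0,1])),"shift",m[:2]-z["p"][:2])
E
```

```text
[[0.4174, -0.2565, 0.044], [0.4133, -0.2367, 0.044], [0.4992, -0.2182, 0.044], [0.5035, -0.2391, 0.044]] mid [ 0.45835283 -0.23761865  0.044     ] coil [ 0.56248658 -0.21554298  0.0165    ] 0.1064479772277707
11.790150639144867 11.96912866701109
jaw 101.89189910248948 shift [-0.00338144  0.00024608]
```

```bash
python3 -m jog '[[[-0.001,0,-0.008,0,0,0,0],[-0.003,0,-0.024,0,0,0,0],[-0.003,0,-0.042,0,0,0,0],[-0.003,0,-0.062,0,0,0,60],[-0.003,0,-0.080,0,0,0,60],[-0.003,0,-0.094,0,0,0,80],[-0.003,0,-0.103,0,0,0,100],[-0.003,0,-0.107,0,0,0,120],[-0.003,0,-0.108,0,0,0,140],[-0.003,0,-0.108,0,0,0,150]]]'; python3 - <<'E'
from h import *
i=bot.camera("wrist");cv2.imwrite("pics/w2.png",i)
E
```

```text
clock: 2.48
eef_pos: [0.4592, -0.2381, 0.0215]
tool_rot: [-0.104, 0.995, -0.0, 0.0]
ft_force: [0.5, -0.5, 0.6]
grip_width: 0.0359
```

View pics/w2.png

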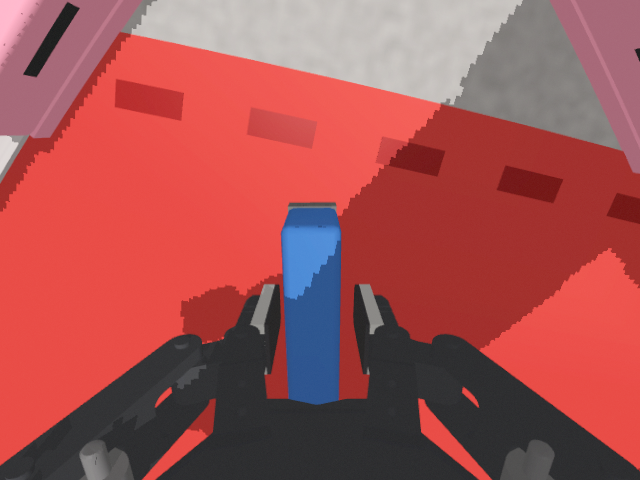

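The handle (columns 285–341) sits about 3 px, or 1 mm, left (-y) of the jaw centre (columns 279–354). I'll shift 1 mm and close gently.

```bash
python3 -m jog '[[[0,-0.001,0,0,0,0,150],[0,-0.001,0,0,0,0,160],[0,-0.001,0,0,0,0,166],[0,-0.001,0,0,0,0,172],[0,-0.001,0,0,0,0,178],[0,-0.001,0,0,0,0,184],[0,-0.001,0,0,0,0,190],[0,-0.001,0,0,0,0,196],[0,-0.001,0,0,0,0,202],[0,-0.001,0,0,0,0,210]]]'; python3 -m jog '[[[0,0,0,0,0,0,230],[0,0,0,0,0,0,255],[0,0,0,0,0,0,255],[0,0,0,0,0,0,255]]]'
```

```text
clock: 3.37
eef_pos: [0.4592, -0.2393, 0.0217]
tool_rot: [-0.104, 0.995, -0.0, 0.0]
ft_force: [-0.3, 0.4, 3.5]
grip_width: 0.0212
clock: 3.7
eef_pos: [0.4592, -0.2392, 0.0216]
tool_rot: [-0.104, 0.995, -0.0, 0.0]
ft_force: [-2.1, -0.8, 5.1]
grip_width: 0.0209
```

```bash
python3 -m jog '[[[0,0,0.001,0,0,0,255],[0,0,0.004,0,0,0,255],[0,0,0.009,0,0,0,255],[0,0,0.016,0,0,0,255],[0,0,0.025,0,0,0,255],[0,0,0.034,0,0,0,255],[0,0,0.042,0,0,0,255],[0,0,0.047,0,0,0,255],[0,0,0.050,0,0,0,255],[0,0,0.050,0,0,0,255]]]'; python3 - <<'E'
from h import *
i=bot.camera("side");s=bot.camera("scene")
a=cv2.resize(i[130:280,200:400],(533,400),interpolation=cv2.INTER_CUBIC);b=cv2.resize(s[230:330,200:300],(266,266),interpolation=cv2.INTER_CUBIC)
o=np.zeros((400,799,3),np.uint8);o[:,:533]=a;o[:266,533:]=b;cv2.imwrite("pics/l.png",o)
E
```

```text
clock: 4.53
eef_pos: [0.4596, -0.2393, 0.0724]
tool_rot: [-0.105, 0.995, -0.001, 0.001]
ft_force: [0.3, 1.3, -0.7]
grip_width: 0.0213
```

View pics/l.png

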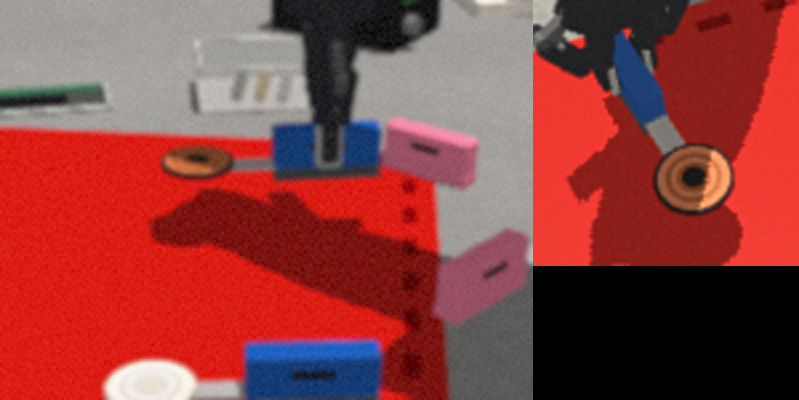

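The paddle is held level with the coil still centred on the blade. I'll carry it across in four soft strokes.

```bash
python3 -m jog '[[[0,0,0.001,0,0,0,255],[0,0,0.004,0,0,0,255],[0,0,0.009,0,0,0,255],[0,0,0.016,0,0,0,255],[0,0,0.025,0,0,0,255],[0,0,0.034,0,0,0,255],[0,0,0.042,0,0,0,255],[0,0,0.047,0,0,0,255],[0,0,0.050,0,0,0,255]]]'; python3 -m jog '[[[0,0.003,0,0,0,-0.1,255],[0.001,0.011,0,0,0,-0.3,255],[0.002,0.024,0,0,0,-0.7,255],[0.004,0.040,0,0,0,-1.2,255],[0.005,0.058,0,0,0,-1.7,255],[0.007,0.076,0,0,0,-2.2,255],[0.008,0.092,0,0,0,-2.7,255],[0.010,0.105,0,0,0,-3.1,255],[0.011,0.115,0,0,0,-3.4,255],[0.011,0.120,0,0,0,-3.5,255]]]'; python3 -m jog '[[[0,0.003,0,0,0,-0.1,255],[0.001,0.011,0,0,0,-0.3,255],[0.002,0.024,0,0,0,-0.7,255],[0.004,0.040,0,0,0,-1.2,255],[0.005,0.058,0,0,0,-1.7,255],[0.007,0.076,0,0,0,-2.2,255],[0.008,0.092,0,0,0,-2.7,255],[0.010,0.105,0,0,0,-3.1,255],[0.011,0.115,0,0,0,-3.4,255],[0.011,0.120,0,0,0,-3.5,255]]]'; python3 -m jog '[[[0,0.003,0,0,0,-0.1,255],[0.001,0.011,0,0,0,-0.3,255],[0.002,0.024,0,0,0,-0.7,255],[0.004,0.040,0,0,0,-1.2,255],[0.005,0.058,0,0,0,-1.7,255],[0.007,0.076,0,0,0,-2.2,255],[0.008,0.092,0,0,0,-2.7,255],[0.010,0.105,0,0,0,-3.1,255],[0.011,0.115,0,0,0,-3.4,255],[0.011,0.120,0,0,0,-3.5,255]]]'; python3 -m jog '[[[0,0.003,0,0,0,-0.1,255],[0.001,0.011,0,0,0,-0.3,255],[0.002,0.024,0,0,0,-0.7,255],[0.004,0.040,0,0,0,-1.2,255],[0.005,0.058,0,0,0,-1.7,255],[0.006,0.076,0,0,0,-2.2,255],[0.007,0.092,0,0,0,-2.7,255],[0.009,0.105,0,0,0,-3.1,255],[0.010,0.115,0,0,0,-3.4,255],[0.010,0.120,0,0,0,-3.6,255]]]'; python3 - <<'E'
from h import *
i=cv2.imread("pics/side0.png")
a=cv2.resize(i[322:402,155:325],(799,376),interpolation=cv2.INTER_CUBIC)
s=bot.camera("side");s2=bot.camera("scene")
cv2.imwrite("pics/s_side.png",s);cv2.imwrite("pics/s_scene.png",s2)
b=cv2.resize(s2[170:290,400:530],(243,224),interpolation=cv2.INTER_CUBIC);d=s[190:414,100:400]
o=np.zeros((600,799,3),np.uint8);o[:376]=a;o[376:,:243]=b;o[376:,250:550]=d
cv2.imwrite("pics/m.png",o)
E
```

```text
clock: 5.38
eef_pos: [0.4596, -0.2393, 0.1228]
tool_rot: [-0.105, 0.995, -0.001, 0.001]
ft_force: [0.2, -0.2, -0.8]
grip_width: 0.021
clock: 6.22
eef_pos: [0.4695, -0.117, 0.1207]
tool_rot: [-0.075, 0.997, 0.001, -0.001]
ft_force: [-0.3, 0.2, -1.4]
grip_width: 0.0208
clock: 7.05
eef_pos: [0.4811, 0.0021, 0.1212]
tool_rot: [-0.044, 0.999, 0.0, 0.0]
ft_force: [0.2, -0.8, -0.5]
grip_width: 0.0211
clock: 7.88
eef_pos: [0.4923, 0.122, 0.1213]
tool_rot: [-0.013, 1.0, 0.0, 0.0]
ft_force: [1.2, -0.1, -1.6]
grip_width: 0.021
clock: 8.72
eef_pos: [0.5023, 0.242, 0.1212]
tool_rot: [0.018, 1.0, 0.0, 0.0]
ft_force: [-0.1, -0.3, -1.6]
grip_width: 0.0212
```

View pics/m.png

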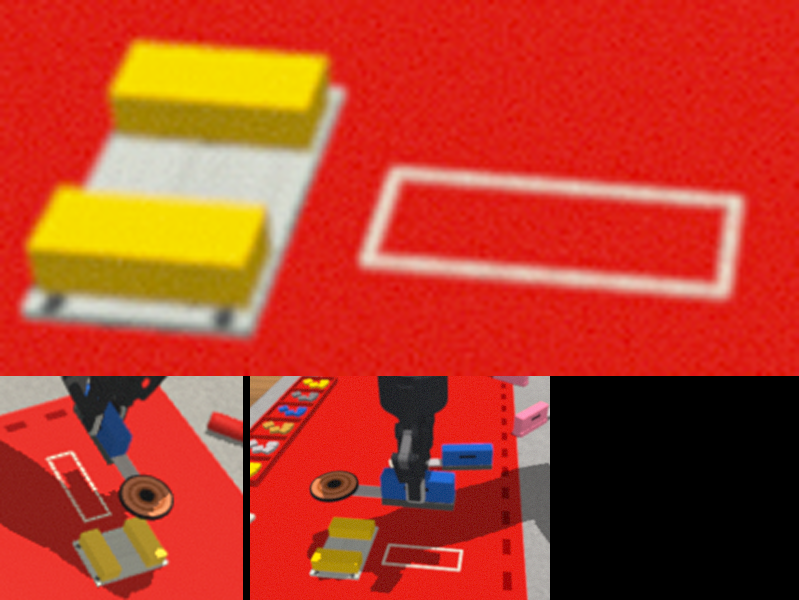

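The coil is still on the blade, at side ≈(184,300) and scene ≈(478.5,234). The rails and outline are clear in the enlarged side view. I'll compute the nest from the side camera and triangulate the coil.

```bash
python3 - <<'E'
from h import *
c=bot.camera_model("side");f=4.7;B=(155,322)
def P(l,z): return np.array([onz(c,(u/f+B[0],v/f+B[1]),z) for u,v in l])
R1=P([(133,41),(328,56),(311,109),(111,92)],.022);N=P([(62,186),(268,206),(248,270),(28,247)],.022);O=P([(394,169),(743,200),(729,296),(362,265)],0)
for n,X in(("far",R1),("near",N),("out",O)):
  d=X[0]+X[3]-X[1]-X[2];print(n,X.mean(0).round(4),np.degrees(np.arctan2(d[1],d[0])),np.linalg.norm(d)/2)
n=(R1.mean(0)+N.mean(0))/2;d=n-O.mean(0);print("nest",n,np.degrees(np.arctan2(d[1],d[0])),np.linalg.norm(d[:2]))
d=N.mean(0)-R1.mean(0);print("perp yaw",np.degrees(np.arctan2(-d[0],d[1])),np.linalg.norm(d))
s=bot.camera_model("scene")
# coil ellipse by HSV-free: dark rim+copper not red -> triangulate by eye pixels
a,u=ray(s,(478.6,234.3));b,v=ray(c,(184,300))
M=np.c_[u,-v];t=np.linalg.lstsq(M,b-a,rcond=None)[0];p,q=a+u*t[0],b+v*t[1];print("coil",p,q)
for z in(.1155,): print(onz(s,(478.6,234.3),z),onz(c,(184,300),z))
E
```

```text
far [0.6066 0.2058 0.022 ] -1.7746842374963254 0.06123686243135733
near [0.608  0.2666 0.022 ] -2.891787715261961 0.060916750119874415
out [ 0.4996  0.2389 -0.    ] -1.6482765718357557 0.1060174235827336
nest [0.60730864 0.23623896 0.022     ] -1.394981908400346 0.10774733773831809
perp yaw -1.281555764508801 0.06082871244213139
coil [0.61015467 0.23999622 0.11569508] [0.60924037 0.23946102 0.11586098]
[0.61004539 0.24012243 0.1155    ] [0.60943507 0.23901652 0.1155    ]
```

```bash
python3 -m jog '[[[0,0,-0.001,0,0,0,255],[0,-0.001,-0.005,0,0,0,255],[-0.001,-0.001,-0.011,0,0,0,255],[-0.001,-0.002,-0.020,0,0,0,255],[-0.001,-0.002,-0.031,0,0,0,255],[-0.001,-0.0025,-0.042,0,0,0,255],[-0.001,-0.0025,-0.052,0,0,0,255],[-0.001,-0.0025,-0.059,0,0,0,255],[-0.001,-0.0025,-0.064,0,0,0,255],[-0.001,-0.0025,-0.065,0,0,0,255]]]'; python3 -m jog '[[[0,0,0,0,0,0,255],[0,0,0,0,0,0,255]]]'; python3 - <<'E'
from h import *
s=bot.camera("side");s2=bot.camera("scene");cv2.imwrite("pics/t_side.png",s);cv2.imwrite("pics/t_scene.png",s2)
a=cv2.resize(s[300:400,150:250],(400,400),interpolation=cv2.INTER_CUBIC)
b=cv2.resize(s2[200:300,420:520],(400,400),interpolation=cv2.INTER_CUBIC)
cv2.imwrite("pics/t.png",np.hstack([a,b]))
E
```

```text
clock: 9.65
eef_pos: [0.5003, 0.238, 0.0549]
tool_rot: [0.018, 1.0, -0.0, -0.001]
ft_force: [0.0, 0.1, -1.1]
grip_width: 0.0213
clock: 9.82
eef_pos: [0.5014, 0.2387, 0.0567]
tool_rot: [0.018, 1.0, 0.0, 0.0]
ft_force: [-0.7, 0.4, -1.5]
grip_width: 0.0214
```

View pics/t.png

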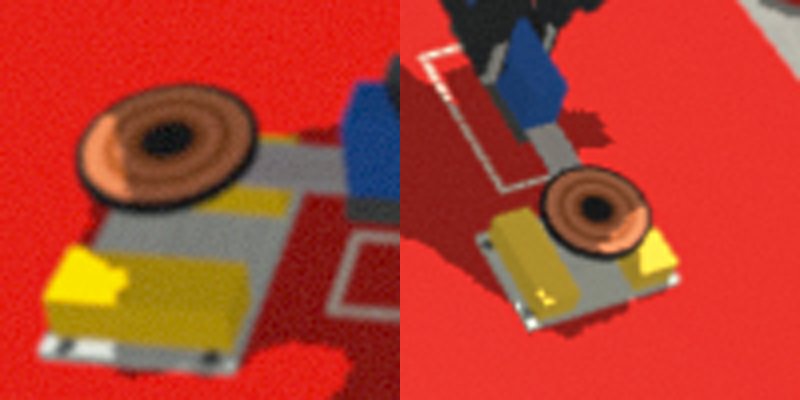

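Both views show the coil flat on the blade, directly over the cradle. The hole centre is at side (192,334.7) and scene (469.2,252).

```bash
python3 - <<'E'
from h import *
for n,p,ne in(("side",(192,334.75),(.6073,.2362)),("scene",(469.25,252),(.6103,.2366))):
  q=onz(bot.camera_model(n),p,.052);print(n,q,"move",np.array(ne)-q[:2])
print(bot.get_obs()["eef_pos"])
E
```

```text
side [0.60890267 0.23266111 0.052     ] move [-0.00160267  0.00353889]
scene [0.60862161 0.23682659 0.052     ] move [ 0.00167839 -0.00022659]
[0.50155088 0.23878807 0.05697827]
```

```bash
python3 -m jog '[[[0,0,-0.001,0,0,0,255],[0,0.001,-0.003,0,0,0,255],[0,0.001,-0.006,0,0,0,255],[0,0.0012,-0.010,0,0,0,255],[0,0.0012,-0.014,0,0,0,255],[0,0.0012,-0.018,0,0,0,255],[0,0.0012,-0.021,0,0,0,255],[0,0.0012,-0.023,0,0,0,255],[0,0.0012,-0.024,0,0,0,255],[0,0.0012,-0.024,0,0,0,255]]]'; python3 -m jog '[[[0,0,-0.001,0,0,0,255],[0,0,-0.002,0,0,0,255],[0,0,-0.003,0,0,0,255],[0,0,-0.004,0,0,0,255],[0,0,-0.005,0,0,0,255],[0,0,-0.006,0,0,0,255],[0,0,-0.007,0,0,0,255],[0,0,-0.008,0,0,0,255],[0,0,-0.009,0,0,0,255],[0,0,-0.009,0,0,0,255]]]';  python3 - <<'E'
from h import *
s=bot.camera("side");s2=bot.camera("scene");cv2.imwrite("pics/t_side.png",s);cv2.imwrite("pics/t_scene.png",s2)
a=cv2.resize(s[300:400,150:250],(400,400),interpolation=cv2.INTER_CUBIC)
b=cv2.resize(s2[200:300,420:520],(400,400),interpolation=cv2.INTER_CUBIC)
cv2.imwrite("pics/t2.png",np.hstack([a,b]))
E
```

```text
clock: 10.75
eef_pos: [0.5008, 0.2396, 0.0319]
tool_rot: [0.018, 1.0, -0.0, -0.0]
ft_force: [0.9, -0.5, -0.9]
grip_width: 0.0211
clock: 11.58
eef_pos: [0.5008, 0.2396, 0.023]
tool_rot: [0.018, 1.0, -0.0, -0.0]
ft_force: [0.5, 1.1, -1.6]
grip_width: 0.0209
```

View pics/t2.png

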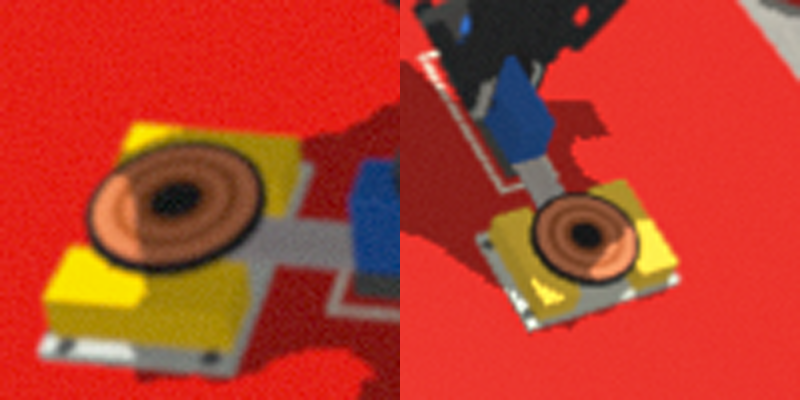

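The coil is lying across both rails. Its hole is at side (194.2,349.7) and scene (466.5,258.7). I'll check the centring before setting it down.

```bash
python3 - <<'E'
from h import *
for n,p,ne in(("side",(194.25,349.75),(.6073,.2362)),("scene",(466.5,258.75),(.6103,.2366))):
  q=onz(bot.camera_model(n),p,.026);print(n,q,"move",np.array(ne)-q[:2])
E
python3 -m jog '[[[0,0,-0.0007,0,0,0,255],[0,0,-0.0014,0,0,0,255],[0,0,-0.0014,0,0,0,255]]]'
```

```text
side [0.60852234 0.23381512 0.026     ] move [-0.00122234  0.00238488]
scene [0.60861409 0.23728141 0.026     ] move [ 0.00168591 -0.00068141]
clock: 11.93
eef_pos: [0.5009, 0.2397, 0.0218]
tool_rot: [0.018, 1.0, -0.0, -0.0]
ft_force: [0.4, -0.1, -1.9]
grip_width: 0.0209
```

```bash
for k in 1 2; do python3 -m jog '[[[0,0,-0.0003,0,0,0,255],[0,0,-0.0003,0,0,0,255]]]'; done
```

```text
clock: 12.1
eef_pos: [0.501, 0.2397, 0.0217]
tool_rot: [0.018, 1.0, -0.0, 0.0]
ft_force: [-0.2, -0.2, -0.5]
grip_width: 0.0214
clock: 12.27
eef_pos: [0.501, 0.2397, 0.0217]
tool_rot: [0.018, 1.0, 0.0, 0.0]
ft_force: [-1.7, -0.5, 3.1]
grip_width: 0.021
```

The paddle is standing on the mat (Fz turned positive). I'll release it gently and retreat upward.

```bash
python3 -m jog '[[[0,0,0,0,0,0,200],[0,0,0,0,0,0,190],[0,0,0,0,0,0,183],[0,0,0,0,0,0,176],[0,0,0,0,0,0,168],[0,0,0,0,0,0,160],[0,0,0,0,0,0,150],[0,0,0,0,0,0,135],[0,0,0,0,0,0,120],[0,0,0,0,0,0,110]]]'; python3 -m jog '[[[0,0,0.002,0,0,0,110],[0,0,0.008,0,0,0,110],[0,0,0.018,0,0,0,110],[0,0,0.032,0,0,0,100],[0,0,0.050,0,0,0,80],[0,0,0.070,0,0,0,60],[0,0,0.090,0,0,0,40],[0,0,0.108,0,0,0,20],[0,0,0.118,0,0,0,0],[0,0,0.120,0,0,0,0]]]'; python3 -m jog '[[[-0.005,0,0.01,0,0,0,0],[-0.02,-0.01,0.03,0,0,0,0],[-0.04,-0.03,0.05,0,0,0,0],[-0.06,-0.06,0.07,0,0,0,0],[-0.08,-0.09,0.08,0,0,0,0],[-0.09,-0.11,0.08,0,0,0,0],[-0.09,-0.12,0.08,0,0,0,0],[-0.09,-0.12,0.08,0,0,0,0]]]'; python3 - <<'E'
from h import *
s=bot.camera("side");s2=bot.camera("scene");cv2.imwrite("pics/f_side.png",s)
a=cv2.resize(s[300:400,150:250],(400,400),interpolation=cv2.INTER_CUBIC)
b=cv2.resize(s2[200:300,410:510],(400,400),interpolation=cv2.INTER_CUBIC)
c=cv2.resize(s[180:400,150:390],(218,200));d=cv2.resize(s2[180:340,220:500],(350,200))
o=np.zeros((600,800,3),np.uint8);o[:400]=np.hstack([a,b]);o[400:,:218]=c;o[400:,220:570]=d
cv2.imwrite("pics/f.png",o)
E
```

```text
clock: 13.1
eef_pos: [0.501, 0.2397, 0.0213]
tool_rot: [0.018, 1.0, 0.0, 0.0]
ft_force: [-0.0, 0.3, -0.0]
grip_width: 0.0483
clock: 13.93
eef_pos: [0.5026, 0.2405, 0.1446]
tool_rot: [0.018, 1.0, 0.001, 0.003]
ft_force: [-0.6, -0.1, 0.7]
grip_width: 0.0851
clock: 14.6
eef_pos: [0.4101, 0.1182, 0.2212]
tool_rot: [0.02, 1.0, -0.0, -0.0]
ft_force: [0.5, 0.1, -0.5]
grip_width: 0.0851
```

View pics/f.png

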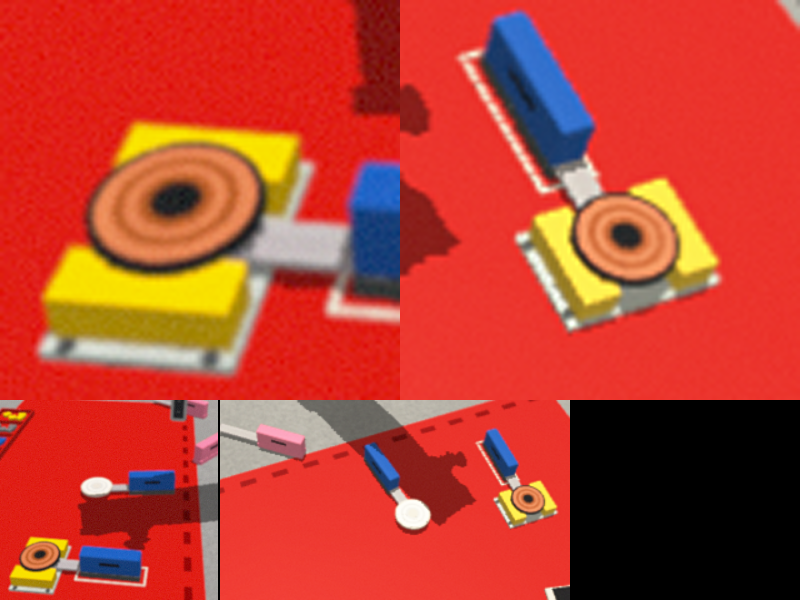

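The coil lies flat on both rails, with its hole at scene crop (627,235). The blade lies in the gap, the handle stands inside the outline, and the white disc is where it was. The robot is clear, so I'll hand in.

```bash
python3 -c "
from workcell import bot
print(bot.job_done())"
```

```text
the job is handed in; nothing more can be done
None
```

The coil is delivered and the job is handed in at about 15 s on the clock. I took the copper coil's blue paddle by its handle, carried it level and lowered the blade between the yellow rails. Once contact force showed the handle standing on the mat, I let go and backed the arm clear.

- **Final pictures:** the coil lies flat on both rails and the handle stands inside the white outline. The white-disc paddle is where it was.
- **Centring:** with the paddle 1–2 mm above the mat and the coil already on the rails, the average offset was about 0.2 mm along the rails and 0.9 mm across.
- **Disagreement:** the two cameras differed by about 3 mm in both directions. Side read (-1.2, +2.4) mm and scene read (+1.7, -0.7) mm. I took the average, so the true offset could be a millimetre or two. I did not measure again after letting go.

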